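Rack stripped pump parts in reverse order for reassembly

TASK

Four parts from a stripped-down pump stand in a row of card trays on the grey board, in the order in which they came off. Move them into the empty wooden rack, upright and one to a cell, in reverse order for reassembly: the part at the left-hand end of the board goes into the right-hand end cell of the rack, the next one into the cell beside it, and so on along the row. Set each part down gently on the floor of its cell, and do not drop or topple any.

Things in the scene. Friction and masses are not known exactly. Their poses are not given: they have to be found in the camera images.
- bushing: Flanged steel bushing, about 0.4 kg: at the foot a round flange 54 mm in diameter and 10 mm thick with six small dark holes, above it a plain round barrel 38 mm in diameter up to the top at 75 mm; a dark 25 mm bore in its top. Loose, upright. Origin: centre of its underside, z up; its x axis is within 0.25 rad of its tray's.
- pinion: Steel pinion shaft, about 0.42 kg: at the foot a toothed gear 51 mm in diameter over the teeth, 34 mm high, above it a round shaft 26 mm in diameter up to the top at 90 mm; the tallest and thinnest-topped part. Loose, upright. Origin: centre of its underside, z up; its x axis is within 0.25 rad of its tray's.
- hexnut: Long steel hexagonal coupling nut, about 0.45 kg: a hexagonal prism 40 mm across flats (46 mm across corners), 68 mm high, with a dark 25 mm bore in its top. One pair of flats faces along its own x axis (and others every 60 degrees). Loose, upright. Origin: centre of its underside, z up; its x axis is within 0.25 rad of its tray's.
- piston: Aluminium piston, about 0.3 kg: a plain fat cylinder 54 mm in diameter, 64 mm high, three dark ring grooves near the top and a darker shallow disc, 32 mm across, in the crown. Loose, upright. Origin: centre of its underside, z up; its x axis is within 0.25 rad of its tray's.
- board: Fixed mauve-grey board, 94 x 470 x 18 mm high, nearer or farther than the rack; it carries four card trays in a row (a tin and a tape roll stand on its ends, of no concern). Origin: centre of underside; y runs along the row to the robot's left, x away from the robot (turned up to 0.15 rad). Tray centres at y = +117, +39, -39, -117 mm.
- rack: Fixed empty wooden rack, 82 x 310 mm, 26 mm high, open on top, four cells in a row. Origin: centre of underside; y runs along the row to the robot's left, x away from the robot (turned up to 0.15 rad). Cell centres at y = +114, +38, -38, -114 mm, x = 0; each is 70 x 70 mm inside, floor 6 mm above the table, walls 6 mm thick, 20 mm above the floor.
- tray_bushing: Fixed open card tray on the board in which the bushing stands at the start, 76 (across the row) x 74 mm, 22 mm high, walls and floor 3 mm. Origin: centre of its underside, 18 mm above the table; axes as the board's. The four trays look alike and stand in any order; this one marks the bushing's place in the first row.
- tray_pinion: Fixed open card tray on the board in which the pinion stands at the start, 76 (across the row) x 74 mm, 22 mm high, walls and floor 3 mm. Origin: centre of its underside, 18 mm above the table; axes as the board's. The four trays look alike and stand in any order; this one marks the pinion's place in the first row.
- tray_hexnut: Fixed open card tray on the board in which the hexnut stands at the start, 76 (across the row) x 74 mm, 22 mm high, walls and floor 3 mm. Origin: centre of its underside, 18 mm above the table; axes as the board's. The four trays look alike and stand in any order; this one marks the hexnut's place in the first row.
- tray_piston: Fixed open card tray on the board in which the piston stands at the start, 76 (across the row) x 74 mm, 22 mm high, walls and floor 3 mm. Origin: centre of its underside, 18 mm above the table; axes as the board's. The four trays look alike and stand in any order; this one marks the piston's place in the first row.
There are look-alikes about, which are no part of the job. What is shaped like the piston but blue or turquoise is not meant.

How it is judged:
By the outcome, as a careful person would: the job done as asked, in the order asked, and still so for the second after the job is handed in, with the robot touching nothing.
It also fails if it takes over 118 s, if anything falls off the work surface, if the arm or the gripper's body presses on something with over 40 N, if the wrist force passes 120 N, or if a joint passes its speed limit or range.

ROBOT

A 7-joint arm with a two-finger parallel gripper is mounted at the origin on the work surface. World frame = base frame: x ahead of the robot, y to its left, z up, the work surface at z = 0. Lengths are in m, angles in rad, forces in N, time in s.
With the tool pointing down it reaches from about 0.4 to 0.85 m from the base axis. Payload 10.4 kg.
Tool frame: the origin (TCP) lies midway between the tips of the shut fingers; the grasp point (between the pads) lies 19 mm behind it; z points along the fingers, y is the line along which they close (so a half turn about z gives the same grasp; the last joint's range is limited). The gripper opens to 87 mm and grips with 3 to 60 N. Pads are 19 mm wide; open, the fingers measure 117 mm over their backs; the gripper's body (75 mm by 190 mm) begins 51 mm behind the grasp point.
Start: joints at [-1.329, 0.332, -0.065, 1.46, 0.022, 1.35, -0.088], TCP at [0.164, 0.603, 0.223] pointing down, gripper open.
Joint ranges: [-2.6, 2.6], [-0.5, 2.12], [-1.47, 1.34], [0.16, 2.42], [-1.27, 4.41], [0.06, 2.06], [-2.6, 2.6]. Speed limits (rad/s): [2.22, 2.22, 2.79, 2.79, 3.14, 3.14, 3.14].

INTERFACE

Orientations are given as a unit quaternion [x, y, z, w].
In Python, from bench import r gives the robot as it stands.
- The arm moves only by the tool arm_command, never from a script. Its argument "moves" is one flat list of numbers, 4 for each row, row after row: the shift along the tool's x, y, z in cm, then the turn about the tool's z in degrees. A call has 1 to 12 rows; each row shifts and turns the commanded pose from where the row before left it, along the tool's axes as they then stand; what a row does not reach is not made up. A row lasts 1/12 s, in which the tool goes at most 41.7 mm and 7.16 degrees, less where a joint would pass 70% of its speed; a pose out of reach is approached as far as the arm can. A call with a gripper value outside its range is refused whole. "fingers" is the opening in per cent of the stroke, from 0 (shut) to 100 (fully open), set as the call begins (left out, the last holds). The fingers move at their own pace and stop on an object; "squeeze" is the grip in N (left out, the last holds). Time passes only in rows, so rows that do not move let the fingers close. It gives the time, the measured TCP pose, the force, the opening and the grip force at its end, in the units of the state.
- r.read_state(): the state, without advancing time (a new reading comes with each control period).
- r.camera(name): name is "side" or "top"; returns the picture (384x512x3 uint8, red, green, blue); there is no depth.
- r.camera_info(name): a dict with "fx", "fy", "cx", "cy" (pixels), "origin" and "attitude" of the camera in the world. Camera axes: x right, y up, looking along -z (the intrinsics and any distortion apply to the point x, -y, -z); pixel columns grow to the right and rows downward; lengths in m; the calibration is good to about 2 mm. A picture is of the moment at which its call begins. camera_info takes no time and is no camera call.
- r.close_job(): hands the job in; it is judged then, once.
The state is a dict: "time": time; "joint_positions": joint angles; "joint_vel": joint speeds; "joint_torque": joint torques, N m; "ee_pos": TCP position; "eef_rot": TCP orientation; "ft_force": force on the tool from outside, world axes, zero at the start; "torque": the same for the moment, N m; "width": finger opening in m; "grip_force": force on a finger pad.
Only numpy, scipy, OpenCV 4.12 (cv2) and the standard library are available. Lean on these libraries where they do the work, as an engineer would, in place of code of your own. Each camera call takes 0.05 s, during which the arm holds its last target. There are 200 camera calls.

## Working session

There is one attempt and no reset: what is moved stays moved. The work goes in short steps, Python scripts to look and compute and a tool call to move; the robot and the scene stay as the last step left them, time stands still between calls to the robot, and variables do not carry over. Pictures are saved under pics/ and viewed, at most 14 in all, crops included, and the job is handed in when it is done.

Besides the shell and the picture viewer there is one more tool, called after "Request:" as name(argument=value, ...) on one line, values as JSON. arm_command: Moves the arm, as the interface text tells. Its arguments: {"type":"object","properties":{"moves":{"type":"array"},"fingers":{"type":"number"},"squeeze":{"type":"number"}},"required":["moves"]}

```bash
mkdir -p pics; python3 - <<'E'
from bench import r
import cv2
for n in("top","side"):
    cv2.imwrite(f"pics/{n}0.png",r.camera(n)[:,:,::-1]); print(n,r.camera_info(n))
s=r.read_state();print(s)
E
```

```text
top {'fx': 453.83302467818527, 'fy': 453.83302467818527, 'cx': 255.81534166181112, 'cy': 195.8918578946893, 'origin': array([ 0.42093782, -0.03436534,  0.8906275 ]), 'attitude': array([-0.03644259,  0.03842827,  0.70871848, -0.70350076])}
side {'fx': 459.9968570546491, 'fy': 459.9968570546491, 'cx': 252.47866323313232, 'cy': 196.18887500831673, 'origin': array([0.33424678, 0.66731172, 0.50296086]), 'attitude': array([-0.05180183,  0.47602838,  0.87252672, -0.09700861])}
{'time': 0.1, 'joint_positions': array([-1.3285894 ,  0.33274595, -0.06470179,  1.46085093,  0.02159543,
        1.34988266, -0.08851052]), 'joint_vel': array([-1.95662241e-04, -9.39276184e-04,  1.25297564e-03, -3.33346744e-03,
        5.86489468e-04,  2.32939059e-03, -6.02710643e-06]), 'joint_torque': array([ 1.75095851e-03, -6.24544144e+01,  2.46791204e-02, -3.90720356e+01,
       -6.14956627e-02,  3.65423947e-02,  4.48654976e-05]), 'ee_pos': array([0.16348898, 0.60288959, 0.22187573]), 'eef_rot': array([ 1.32012345e-01,  9.91247893e-01, -5.93385923e-04, -5.41398446e-05]), 'ft_force': array([ 0.12640707, -0.45379439, -0.20224632]), 'torque': array([ 0.03141666,  0.02018069, -0.01625031]), 'grip_force': 0.0, 'width': 0.0874129700557131}
```

View pics/top0.png

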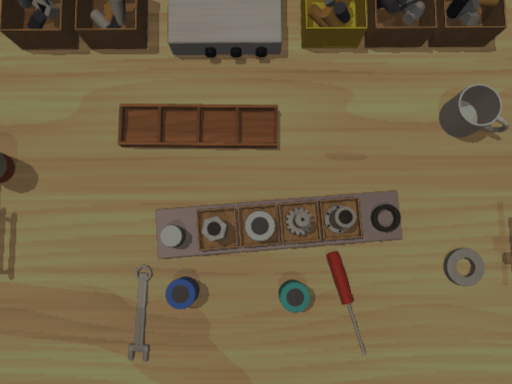

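View pics/side0.png

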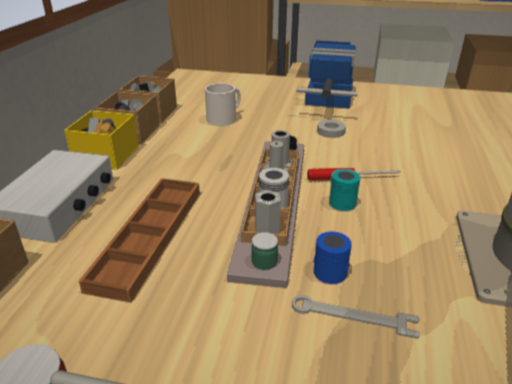

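```bash
cat > h.py <<'E'
from bench import r
import numpy as np, cv2
from scipy.spatial.transform import Rotation as R
def ray(n,px,z):
    c=r.camera_info(n); px=np.atleast_2d(px).astype(float)
    d=np.c_[(px[:,0]-c['cx'])/c['fx'],-(px[:,1]-c['cy'])/c['fy'],-np.ones(len(px))]
    d=R.from_quat(c['attitude']).apply(d)
    return c['origin']+d*((z-c['origin'][2])/d[:,2])[:,None]
def proj(n,p):
    c=r.camera_info(n); q=R.from_quat(c['attitude']).inv().apply(np.atleast_2d(p)-c['origin'])
    return np.c_[c['cx']-c['fx']*q[:,0]/q[:,2],c['cy']+c['fy']*q[:,1]/q[:,2]]
E
python3 - <<'E'
from h import *
im=cv2.imread('pics/top0.png')
c=cv2.resize(im[95:265,110:410],None,fx=2.66,fy=2.66,interpolation=cv2.INTER_CUBIC); 
cv2.imwrite('pics/crop0.png',c)
s=im[190:265,190:370]; cv2.imwrite('pics/crop1.png',cv2.resize(s,None,fx=4.4,fy=4.4,interpolation=cv2.INTER_CUBIC))
hsv=cv2.cvtColor(im,cv2.COLOR_BGR2HSV)
for p in [(125,107),(200,124),(165,215),(380,200),(260,215),(60,200),(213,229)]: print(p,hsv[p[1],p[0]])
E
```

```text
(125, 107) [ 14 141  49]
(200, 124) [ 13 135  49]
(165, 215) [ 11  49 114]
(380, 200) [  9  50 102]
(260, 215) [ 25  22 129]
(60, 200) [ 22 101 129]
(213, 229) [13 52 44]
```

View pics/crop0.png

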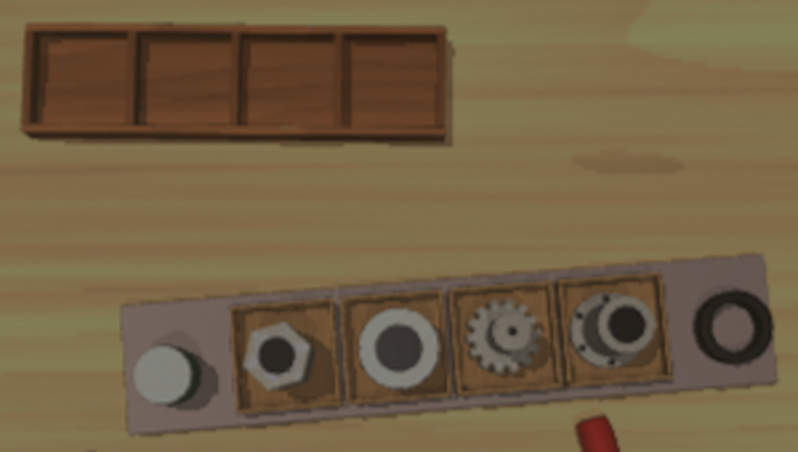

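View pics/crop1.png

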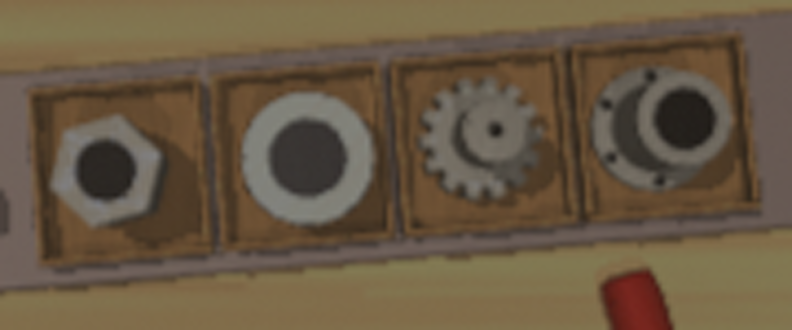

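The top view reads: hexnut (214,228), piston (260,226), pinion (303,220), bushing (346,217), from left to right. The rack runs x 119–277, y 105–146. Possible mix-ups are the blue cylinder (181,293), the turquoise cylinder (295,297), the tin (172,236) and the tape roll (386,217). I'm excluding all four. The crop confirms the flange holes, the teeth, the hexagon and the grey crown.

```bash
python3 - <<'E'
from h import *
im=cv2.imread('pics/top0.png'); g=cv2.cvtColor(im,cv2.COLOR_BGR2GRAY)
f=lambda P:np.array(P)/2.66+[110,95]-.3
b=ray('top',f([(121,304),(765,254),(776,382),(127,434)]),.018)
k=ray('top',f([(25,25),(446,28),(445,133),(23,131)]),.026)
for n,q in(('board',b),('rack',k)):
    y=(q[0]+q[3]-q[1]-q[2])/2; a=np.arctan2(-y[0],y[1]); c=q.mean(0)
    print(n,c.round(4),'yaw',round(a,4),'len',[round(np.linalg.norm(q[i]-q[(i+1)%4]),4) for i in range(4)])
    e=np.array([-np.sin(a),np.cos(a)])
    print([(c[:2]+e*t).round(4).tolist() for t in ((.117,.039,-.039,-.117) if n=='board' else (.114,.038,-.038,-.114))])
hs=cv2.cvtColor(im,cv2.COLOR_BGR2HSV)
for n,p,z in(('hexnut',(214.1,228.4),.089),('piston',(260,225.7),.085),('pinion',(302.7,219.5),.111),('bushing',(345.9,216.8),.096)):
    out=ray('top',p,z)[0]
    x,y=map(int,p); 
    if n!='pinion':
        m=np.zeros_like(g); w=g[y-16:y+17,x-16:x+17]; big=cv2.resize(w,None,fx=8,fy=8,interpolation=cv2.INTER_CUBIC)
        t=(int(g[y,x])+int(np.percentile(w,92)))//2
        lab=cv2.connectedComponentsWithStats((big<t).astype('uint8')); st=lab[2];
        l=lab[1][132,132]; c=lab[3][l]; pc=(c+.5)/8-.5+[x-16,y-16]
        print(n,out.round(4),'bore',pc.round(2),ray('top',pc,z)[0].round(4),'diam',np.sqrt(st[l,4]*4/np.pi)/8*(.8906-z)/453.8)
    else: print(n,out.round(4))
# hex outline
P=np.array([(126,116),(163,152),(156,207),(105,227),(54,186),(71,123)])/4.4+190-.4
H=ray('top',P,.089)[:,:2];c=H.mean(0);v=H-c
print('hex',c,np.linalg.norm(v,axis=1).round(4),np.degrees(np.arctan2(v[:,1],v[:,0])).round(1))
E
```

```text
board [ 0.4597 -0.0797  0.018 ] yaw 0.0712 len [np.float64(0.4694), np.float64(0.093), np.float64(0.4679), np.float64(0.0936)]
[[0.4514, 0.037], [0.457, -0.0408], [0.4625, -0.1186], [0.4681, -0.1964]]
rack [0.6537 0.0745 0.026 ] yaw -0.0129 len [np.float64(0.3097), np.float64(0.0787), np.float64(0.3075), np.float64(0.0794)]
[[0.6552, 0.1885], [0.6542, 0.1125], [0.6532, 0.0365], [0.6523, -0.0395]]
hexnut [0.4491 0.037  0.089 ] bore [213.54 228.25] [0.4494 0.038  0.089 ] diam 0.02445085108996821
piston [ 0.4534 -0.044   0.085 ] bore [259.48 225.42] [ 0.4539 -0.0431  0.085 ] diam 0.03138598577256041
pinion [ 0.4624 -0.1171  0.111 ]
bushing [ 0.4674 -0.1946  0.096 ] bore [345.18 216.56] [ 0.4678 -0.1933  0.096 ] diam 0.024414108518795746
hex [0.44999386 0.03513437] [0.0217 0.0212 0.0233 0.0235 0.0244 0.0248] [ -14.4  -72.4 -131.7  172.8  106.3   42.3]
```

Request:
arm_command(moves=[0,0,-2,7,0,0,-2,7,0,0,0,7,0,0,0,7,0,0,0,7,0,0,0,7,0,0,0,7,0,0,0,7,0,0,0,7,0,0,0,7])

```text
time: 0.93
ee_pos: [0.1635, 0.603, 0.2621]
eef_rot: [0.679, 0.734, -0.0, 0.0]
ft_force: [-0.1, 0.7, -0.3]
width: 0.0875
grip_force: 0.0
```

Sizes check out: board 469×93 mm, rack 309×79 mm, bores 24.5 mm. Cells, right to left: hexnut, piston, pinion, bushing.

Request:
arm_command(moves=[-3.6,1.5,0,0,-3.6,1.5,0,0,-3.6,1.5,0,0,-3.6,1.5,0,0,-3.6,1.5,0,0,-3.6,1.5,0,0,-3.6,1.5,0,0,-3.6,1.5,0,0,-3.6,1.5,0,0,-3.6,1.5,0,0,-3.6,1.5,0,0,-3.6,1.5,0,0])

```text
time: 1.93
ee_pos: [0.3796, 0.1859, 0.2624]
eef_rot: [0.677, 0.736, 0.0, -0.0]
ft_force: [0.4, 0.2, -0.3]
width: 0.0874
grip_force: 0.0
```

```bash
cat > to.py <<'E'
# usage: to.py x y z closing_yaw_deg : shift in present tool axes (cm), then turn (deg)
import sys; from h import *
x,y,z,w=map(float,sys.argv[1:5]); s=r.read_state(); q=R.from_quat(s['eef_rot'])
d=q.inv().apply(np.array([x,y,z])-s['ee_pos'])*100
ty=q.apply([0,1,0]); a=np.degrees(np.arctan2(ty[1],ty[0]))
print('shift cm',d.round(2),'norm',np.linalg.norm(d).round(1),'turn',round((a-w+90)%180-90,1),'pos',s['ee_pos'].round(4),'yaw',a.round(1),'w',s['width'],'j',s['joint_positions'].round(2),'t',s['time'])
E
python3 to.py .4494 .038 .20 17
```

```text
shift cm [-15.33   5.71   6.23] norm 17.5 turn -12.2 pos [0.3796 0.1859 0.2624] yaw 4.8 w 0.08735863042224448 j [-1.06 -0.19  0.44  1.91  0.08  1.4  -0.56] t 1.9333
```

Request:
arm_command(moves=[-3,1.1,0.6,0,-3,1.1,0.6,0,-3,1.1,0.6,0,-3,1.1,0.6,0,-3.3,1.3,0.6,0,0,0,3.2,-6.2,0,0,3,-6,0,0,0,0,0,0,0,0])

```text
time: 2.68
ee_pos: [0.448, 0.0401, 0.1701]
eef_rot: [0.596, 0.803, -0.001, -0.001]
ft_force: [0.4, 0.4, 0.6]
width: 0.0869
grip_force: 0.0
```

```bash
python3 to.py .4494 .038 .049 17
```

```text
shift cm [-0.23  0.11 12.11] norm 12.1 turn -0.2 pos [0.448  0.0401 0.1701] yaw 16.8 w 0.08688141634473105 j [-0.95 -0.07  0.74  2.    0.05  1.19  0.07] t 2.6833
```

Request:
arm_command(moves=[-0.2,0.1,2,0,0,0,2,0,0,0,2,0,0,0,2,0,0,0,2,0,0,0,1.5,0,0,0,0.6,0,0,0,0,0])

```text
time: 3.35
ee_pos: [0.4507, 0.0393, 0.0498]
eef_rot: [0.595, 0.804, -0.0, -0.0]
ft_force: [-0.2, 0.5, -0.4]
width: 0.0871
grip_force: 0.0
```

Request:
arm_command(moves=[0,0,0,0,0,0,0,0,0,0,0,0,0,0,0,0,0,0,0,0,0,0,0,0,0,0,0,0,0,0,0,0,0,0,0,0], fingers=25, squeeze=25)

```text
time: 4.1
ee_pos: [0.4503, 0.0386, 0.0495]
eef_rot: [0.595, 0.804, -0.0, -0.0]
ft_force: [-1.7, -0.7, 3.0]
width: 0.04
grip_force: 25.0
```

```bash
python3 to.py .4494 .038 .049 17
```

```text
shift cm [-0.03 -0.1   0.05] norm 0.1 turn 0.0 pos [0.4503 0.0386 0.0495] yaw 17.0 w 0.039967881218523724 j [-0.9   0.16  0.77  2.12 -0.14  0.91  0.25] t 4.1
```

Request:
arm_command(moves=[0,0,-0.5,0,0,0,-1,0,0,0,-2,0,0,0,-2.5,0,0,0,-2.5,0,0,0,-1.5,4,0,0,0,7,0,0,0,6,0,0,0,0])

```text
time: 4.85
ee_pos: [0.4505, 0.0385, 0.1503]
eef_rot: [0.709, 0.705, 0.001, -0.0]
ft_force: [-0.2, -0.3, -4.9]
width: 0.0398
grip_force: 25.0
```

```bash
python3 to.py .6523 -.0395 .12 -0.7
```

```text
shift cm [-7.71 20.21  3.04] norm 21.8 turn 0.4 pos [0.4505 0.0385 0.1503] yaw -0.3 w 0.0398137754620648 j [-0.95 -0.03  0.77  2.02  0.03  1.14 -0.2 ] t 4.85
```

Request:
arm_command(moves=[-0.5,1.4,0,0.4,-1,2.6,0,0,-1.1,2.9,0,0,-1.1,2.9,0,0,-1.1,2.9,0,0,-1.1,2.9,0,0,-1,2.6,0,0,-0.8,2,0,0,0,0,1,0,0,0,2,0,0,0,0,0,0,0,0,0])

```text
time: 5.85
ee_pos: [0.6509, -0.0391, 0.1186]
eef_rot: [0.709, 0.706, -0.001, -0.001]
ft_force: [0.2, 0.5, -3.5]
width: 0.0397
grip_force: 25.0
```

```bash
python3 to.py .6523 -.0395 .0355 -0.7; python3 - <<'E'
from h import *
im=r.camera('top'); cv2.imwrite('pics/t1.png',cv2.resize(im[90:265,110:410,::-1],None,fx=2.66,fy=2.66,interpolation=cv2.INTER_CUBIC))
E
```

```text
shift cm [-0.04  0.17  8.31] norm 8.3 turn 0.5 pos [ 0.6509 -0.0391  0.1186] yaw -0.2 w 0.039668212303254693 j [-0.56  0.57  0.77  1.54 -0.41  1.21  0.28] t 5.85
```

View pics/t1.png

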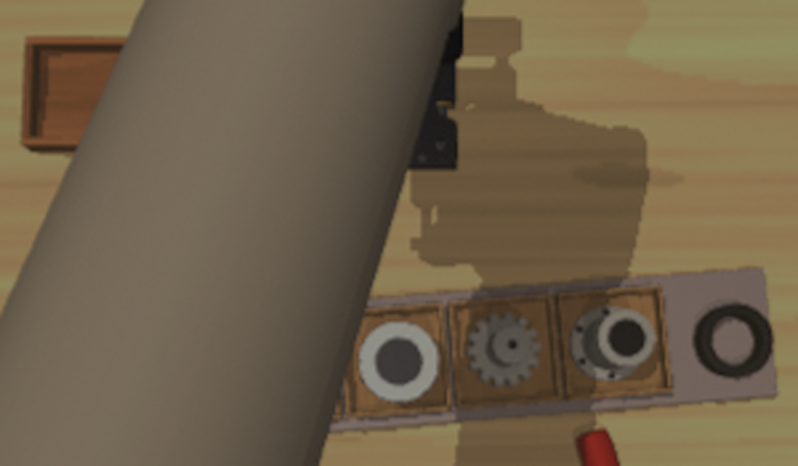

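The arm hides the cell, but the other three parts are undisturbed at crop (398,360), (505,345) and (625,340). Lowering now.

Request:
arm_command(moves=[0,0.1,2,0,0,0,2,0,0,0,1.7,0,0,0,1.2,0,0,0,0.6,0,0,0,0.4,0,0,0,0.2,0,0,0,0,0,0,0,0,0])

```text
time: 6.65
ee_pos: [0.6536, -0.0396, 0.0394]
eef_rot: [0.709, 0.705, 0.0, 0.0]
ft_force: [0.3, 0.5, -3.9]
width: 0.0396
grip_force: 25.0
```

```bash
python3 to.py .6523 -.0395 .0345 -0.7
```

```text
shift cm [ 0.01 -0.13  0.49] norm 0.5 turn 0.3 pos [ 0.6536 -0.0396  0.0394] yaw -0.4 w 0.03959852162999478 j [-0.53  0.65  0.72  1.6  -0.48  1.07  0.32] t 6.65
```

Request:
arm_command(moves=[0,0,0.1,0,0,0,0.1,0,0,0,0.1,0,0,0,0.1,0,0,0,0.05,0,0,0,0,0,0,0,0,0])

```text
time: 7.23
ee_pos: [0.6531, -0.0396, 0.0346]
eef_rot: [0.709, 0.705, 0.0, -0.0]
ft_force: [-3.9, 1.1, 5.6]
width: 0.0398
grip_force: 25.0
```

Contact shows in the force (−4 → +5.6 N). Releasing.

Request:
arm_command(moves=[0,0,0,0,0,0,0,0,0,0,0,0,0,0,0,0,0,0,0,0,0,0,0,0,0,0,0,0], fingers=100)

```text
time: 7.82
ee_pos: [0.6531, -0.0395, 0.034]
eef_rot: [0.709, 0.705, 0.0, 0.0]
ft_force: [0.3, 0.1, 0.3]
width: 0.0786
grip_force: 0.0
```

Request:
arm_command(moves=[0,0,-1,0,0,0,-2,0,0,0,-3,0,0,0,-3,0,0,0,-3,0,0,-3,-2,0,0,-3,0,0,0,-3,0,0,0,-3,0,0,0,-3,0,0,0,-3,0,0])

```text
time: 8.73
ee_pos: [0.4717, -0.0387, 0.1739]
eef_rot: [0.709, 0.705, 0.0, -0.0]
ft_force: [-0.8, -0.4, 0.7]
width: 0.0873
grip_force: 0.0
```

```bash
python3 to.py .4539 -.0431 .13 4; python3 - <<'E'
from h import *
im=r.camera('side'); cv2.imwrite('pics/s1.png',im[:,:,::-1])
E
```

```text
shift cm [-0.45 -1.78  4.39] norm 4.8 turn -4.4 pos [ 0.4717 -0.0387  0.1739] yaw -0.4 w 0.0872695626066303 j [-0.9  -0.    0.9   1.95  0.    1.19 -0.01] t 8.7333
```

View pics/s1.png

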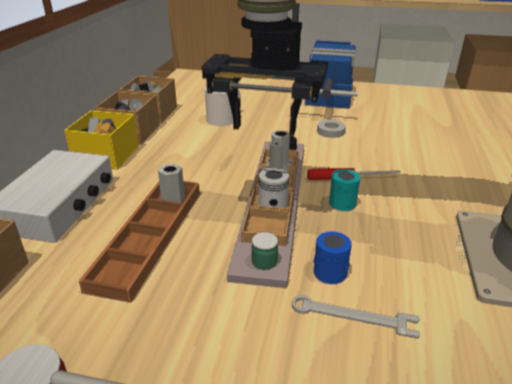

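Hexnut stands upright in the right-hand end cell, at side pixel (171,183). Next is the piston.

Request:
arm_command(moves=[-0.4,-1.8,0,-4.4,0,0,2,0,0,0,2,0,0,0,0,0,0,0,0,0])

```text
time: 9.2
ee_pos: [0.4546, -0.0427, 0.1343]
eef_rot: [0.682, 0.731, -0.001, -0.0]
ft_force: [0.8, -0.1, 1.3]
width: 0.0869
grip_force: 0.0
```

```bash
python3 to.py .4539 -.0431 .048 4
```

```text
shift cm [-0.04 -0.06  8.63] norm 8.6 turn -0.0 pos [ 0.4546 -0.0427  0.1343] yaw 4.0 w 0.0868890334332876 j [-0.9   0.    0.91  2.04 -0.    1.1   0.08] t 9.2
```

Request:
arm_command(moves=[0,-0.1,2,0,0,0,2,0,0,0,2,0,0,0,1.6,0,0,0,1,0,0,0,0,0,0,0,0,0])

```text
time: 9.78
ee_pos: [0.4546, -0.0426, 0.0489]
eef_rot: [0.682, 0.731, -0.0, 0.0]
ft_force: [0.9, 0.2, 0.0]
width: 0.0866
grip_force: 0.0
```

Request:
arm_command(moves=[0,0,0,0,0,0,0,0,0,0,0,0,0,0,0,0,0,0,0,0,0,0,0,0,0,0,0,0], fingers=40)

```text
time: 10.37
ee_pos: [0.4541, -0.0422, 0.0482]
eef_rot: [0.682, 0.732, 0.0, -0.0]
ft_force: [-0.7, 0.3, 1.2]
width: 0.0521
grip_force: 25.0
```

```bash
python3 to.py .4539 -.0431 .048 4
```

```text
shift cm [-0.08 -0.03  0.02] norm 0.1 turn 0.0 pos [ 0.4541 -0.0422  0.0482] yaw 4.0 w 0.052079819190605774 j [-0.83  0.2   0.9   2.12 -0.2   0.91  0.25] t 10.3667
```

Request:
arm_command(moves=[0,0,-0.5,0,0,0,-1,0,0,0,-2,0,0,0,-2.5,0,0,0,-2.5,4.6,0,0,-1.5,0,0,0,0,0,0,0,0,0])

```text
time: 11.03
ee_pos: [0.4541, -0.0421, 0.1481]
eef_rot: [0.71, 0.704, 0.001, -0.0]
ft_force: [-0.1, 0.9, -3.2]
width: 0.0523
grip_force: 25.0
```

```bash
python3 to.py .6532 .0365 .15 -0.7
```

```text
shift cm [ 8.04 19.84 -0.16] norm 21.4 turn 0.2 pos [ 0.4541 -0.0421  0.1481] yaw -0.5 w 0.05230823037292163 j [-0.93 -0.03  0.93  2.02  0.03  1.14 -0.02] t 11.0333
```

Request:
arm_command(moves=[0.5,1.3,0,0.2,1,2.5,0,0,1.2,2.9,0,0,1.2,2.9,0,0,1.2,2.9,0,0,1.2,2.9,0,0,1,2.5,0,0,0.7,1.9,0,0,0,0,2,0,0,0,2,0,0,0,0,0,0,0,0,0])

```text
time: 12.03
ee_pos: [0.6515, 0.0345, 0.1056]
eef_rot: [0.712, 0.702, -0.002, -0.001]
ft_force: [-0.9, -0.0, -2.5]
width: 0.0522
grip_force: 25.0
```

```bash
python3 to.py .6532 .0365 .0332 -0.7
```

```text
shift cm [0.21 0.2  7.24] norm 7.2 turn -0.1 pos [0.6515 0.0345 0.1056] yaw -0.8 w 0.052173231089290985 j [-0.7   0.6   0.81  1.55 -0.45  1.2   0.18] t 12.0333
```

Request:
arm_command(moves=[0.1,0.1,1.5,0,0,0,2,0,0,0,1.5,0,0,0,0.8,0,0,0,0.5,0,0,0,0.3,0,0,0,0,0,0,0,0,0])

```text
time: 12.7
ee_pos: [0.6545, 0.0359, 0.0427]
eef_rot: [0.712, 0.702, 0.0, 0.0]
ft_force: [-0.8, 0.5, -1.8]
width: 0.0523
grip_force: 25.0
```

```bash
python3 to.py .6532 .0365 .0332 -0.7
```

```text
shift cm [ 0.05 -0.14  0.95] norm 1.0 turn -0.1 pos [0.6545 0.0359 0.0427] yaw -0.8 w 0.05227769454531665 j [-0.67  0.67  0.77  1.59 -0.51  1.09  0.21] t 12.7
```

Request:
arm_command(moves=[0,-0.1,0.2,0,0,0,0.2,0,0,0,0.2,0,0,0,0.1,0,0,0,0.1,0,0,0,0.1,0,0,0,0.05,0,0,0,0,0,0,0,0,0])

```text
time: 13.45
ee_pos: [0.6531, 0.0361, 0.0332]
eef_rot: [0.712, 0.702, 0.0, -0.0]
ft_force: [-4.1, -0.1, 5.6]
width: 0.0527
grip_force: 25.0
```

Contact again. Release, lift, then over to the pinion.

Request:
arm_command(moves=[0,0,0,0,0,0,0,0,0,0,0,0,0,0,0,0,0,0,0,0,0,0,0,0], fingers=100)

```text
time: 13.95
ee_pos: [0.6531, 0.036, 0.0325]
eef_rot: [0.712, 0.702, 0.0, -0.0]
ft_force: [-0.3, -0.6, 0.3]
width: 0.0828
grip_force: 0.0
```

Request:
arm_command(moves=[0,0,-1,0,0,0,-2,0,0,0,-3,0,0,0,-3,0,0,0,-3,0,0,0,-3,0,-2.6,-3,0,0,-2.6,-3,0,0,-2.6,-3,0,0,-2.6,-3,0,0,-2.6,-3,0,0,-2.4,-3,0,0])

```text
time: 14.95
ee_pos: [0.4694, -0.1172, 0.1824]
eef_rot: [0.712, 0.702, 0.0, -0.0]
ft_force: [0.2, -0.6, 0.8]
width: 0.0873
grip_force: 0.0
```

```bash
python3 to.py .4624 -.1171 .14 4; python3 - <<'E'
from h import *
im=r.camera('top'); cv2.imwrite('pics/t2.png',cv2.resize(im[90:265,110:410,::-1],None,fx=2.66,fy=2.66,interpolation=cv2.INTER_CUBIC))
E
```

```text
shift cm [-0.01 -0.7   4.24] norm 4.3 turn -4.8 pos [ 0.4694 -0.1172  0.1824] yaw -0.8 w 0.08725883909458657 j [-0.85  0.03  1.04  1.92 -0.02  1.21  0.18] t 14.95
```

View pics/t2.png

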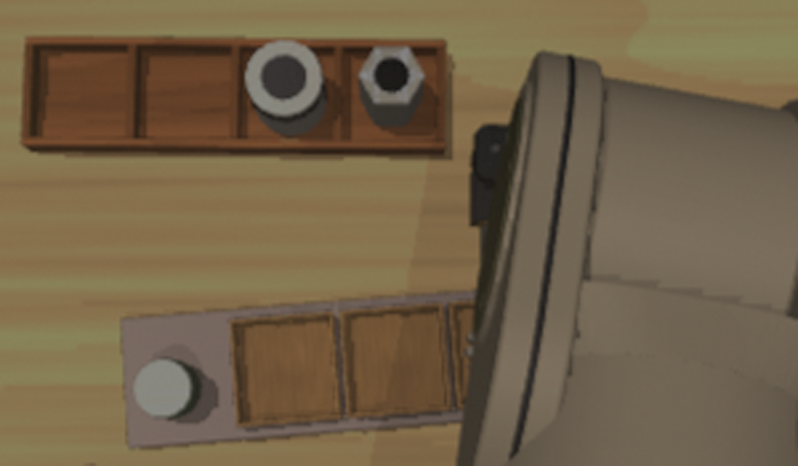

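Hexnut and piston stand in the two right-hand cells, at crop (392,75) and (284,78). On to the pinion shaft.

Request:
arm_command(moves=[0,-0.7,0,-4.8,0,0,2,0,0,0,2,0,0,0,0,0,0,0,0,0])

```text
time: 15.42
ee_pos: [0.4635, -0.1159, 0.1428]
eef_rot: [0.682, 0.731, -0.001, -0.0]
ft_force: [-0.0, 0.9, 1.1]
width: 0.0869
grip_force: 0.0
```

```bash
python3 to.py .4624 -.1171 .070 4
```

```text
shift cm [-0.11 -0.11  7.28] norm 7.3 turn -0.0 pos [ 0.4635 -0.1159  0.1428] yaw 4.0 w 0.08693758745825288 j [-0.84  0.08  1.04  1.98 -0.07  1.12  0.31] t 15.4167
```

Request:
arm_command(moves=[-0.1,-0.1,2,0,0,0,2,0,0,0,1.8,0,0,0,1,0,0,0,0.4,0,0,0,0,0,0,0,0,0])

```text
time: 16.0
ee_pos: [0.4637, -0.1168, 0.0715]
eef_rot: [0.682, 0.731, 0.0, 0.0]
ft_force: [0.7, -0.5, -0.4]
width: 0.0872
grip_force: 0.0
```

Request:
arm_command(moves=[0,0,0,0,0,0,0,0,0,0,0,0,0,0,0,0,0,0,0,0,0,0,0,0,0,0,0,0,0,0,0,0,0,0,0,0], fingers=10)

```text
time: 16.75
ee_pos: [0.463, -0.1165, 0.0705]
eef_rot: [0.682, 0.732, -0.0, -0.0]
ft_force: [0.8, 0.1, 0.4]
width: 0.0353
grip_force: 0.0
```

```bash
python3 to.py .4624 -.1171 .070 4
```

```text
shift cm [-0.05 -0.07  0.05] norm 0.1 turn 0.0 pos [ 0.463  -0.1165  0.0705] yaw 4.0 w 0.035344216043361645 j [-0.75  0.24  1.    2.05 -0.25  0.97  0.45] t 16.75
```

Request:
arm_command(moves=[0,0,0,0,0,0,0,0,0,0,0,0,0,0,0,0,0,0,0,0], fingers=10)

```text
time: 17.17
ee_pos: [0.4631, -0.1165, 0.0705]
eef_rot: [0.682, 0.732, 0.0, 0.0]
ft_force: [0.6, -0.2, -0.7]
width: 0.0256
grip_force: 25.0
```

Request:
arm_command(moves=[0,0,-0.5,0,0,0,-1,0,0,0,-2,0,0,0,-2.5,0,0,0,-2.5,4.7,0,0,-2,0,0,0,0,0,0,0,0,0])

```text
time: 17.83
ee_pos: [0.4635, -0.1163, 0.1763]
eef_rot: [0.711, 0.703, 0.001, 0.0]
ft_force: [0.4, 0.4, -4.3]
width: 0.0253
grip_force: 25.0
```

```bash
python3 to.py .6542 .1125 .175 -0.7
```

```text
shift cm [23.09 18.81  0.21] norm 29.8 turn 0.1 pos [ 0.4635 -0.1163  0.1763] yaw -0.6 w 0.02533598500099836 j [-0.89  0.    1.07  1.94 -0.01  1.2   0.17] t 17.8333
```

Request:
arm_command(moves=[1,0.8,0,0,2,1.6,0,0,2.5,2,0,0,2.5,2,0,0,2.5,2.1,0,0,2.5,2.1,0,0,2.5,2.1,0,0,2.5,2,0,0,2.3,1.9,0,0,2,1.6,0,0,0.8,0.6,0,0,0,0,0,0])

```text
time: 18.83
ee_pos: [0.6539, 0.1149, 0.1728]
eef_rot: [0.71, 0.704, -0.001, -0.001]
ft_force: [-0.7, -0.3, -3.9]
width: 0.0257
grip_force: 25.0
```

```bash
python3 to.py .6542 .1125 .0555 -0.7
```

```text
shift cm [-0.22  0.07 11.73] norm 11.7 turn 0.2 pos [0.6539 0.1149 0.1728] yaw -0.5 w 0.02566710729247994 j [-0.84  0.57  0.87  1.45 -0.44  1.33  0.05] t 18.8333
```

Request:
arm_command(moves=[-0.1,0,1.5,0,0,0,2,0,0,0,2,0,0,0,2,0,0,0,1.5,0,0,0,1,0,0,0,0.5,0,0,0,0.3,0,0,0,0,0,0,0,0,0])

```text
time: 19.67
ee_pos: [0.6543, 0.1111, 0.0684]
eef_rot: [0.711, 0.703, 0.001, 0.0]
ft_force: [0.8, -0.2, -3.4]
width: 0.0257
grip_force: 25.0
```

```bash
python3 to.py .6542 .1125 .0555 -0.7
```

```text
shift cm [ 0.14 -0.01  1.29] norm 1.3 turn 0.0 pos [0.6543 0.1111 0.0684] yaw -0.7 w 0.025733614337448182 j [-0.8   0.66  0.81  1.55 -0.51  1.15  0.1 ] t 19.6667
```

Request:
arm_command(moves=[0.1,0,0.3,0,0,0,0.3,0,0,0,0.2,0,0,0,0.15,0,0,0,0.1,0,0,0,0.1,0,0,0,0.1,0,0,0,0.05,0,0,0,0,0,0,0,0,0])

```text
time: 20.5
ee_pos: [0.6539, 0.1122, 0.0555]
eef_rot: [0.711, 0.703, 0.0, -0.0]
ft_force: [-3.8, 0.7, 6.2]
width: 0.0253
grip_force: 25.0
```

Request:
arm_command(moves=[0,0,0,0,0,0,0,0,0,0,0,0,0,0,0,0,0,0,0,0,0,0,-1,0,0,0,-2,0,0,0,-3,0,0,0,-3,0,0,0,-3,0,0,0,0,0], fingers=100)

```text
time: 21.42
ee_pos: [0.6565, 0.1118, 0.1817]
eef_rot: [0.711, 0.703, 0.004, 0.002]
ft_force: [0.5, -1.1, 1.6]
width: 0.0851
grip_force: 0.0
```

Request:
arm_command(moves=[-1.5,-0.9,0,0,-2.9,-1.7,0,0,-2.9,-1.7,0,0,-2.9,-1.7,0,0,-2.9,-1.7,0,0,-2.9,-1.7,0,0,-2.9,-1.7,0,0,-2.9,-1.7,0,0,-2.9,-1.7,0,0,-2.9,-1.7,0,0,-2.5,-1.7,0,0,0,0,0,0])

```text
time: 22.42
ee_pos: [0.4677, -0.1925, 0.1752]
eef_rot: [0.714, 0.7, 0.0, -0.0]
ft_force: [-0.4, -0.9, 0.7]
width: 0.0869
grip_force: 0.0
```

```bash
python3 to.py .4678 -.1933 .13 4; python3 - <<'E'
from h import *
im=r.camera('side'); cv2.imwrite('pics/s2.png',im[:,:,::-1])
E
```

```text
shift cm [-0.08  0.01  4.52] norm 4.5 turn -5.2 pos [ 0.4677 -0.1925  0.1752] yaw -1.2 w 0.08689658533110119 j [-0.71  0.15  1.11  1.88 -0.15  1.2   0.43] t 22.4167
```

View pics/s2.png

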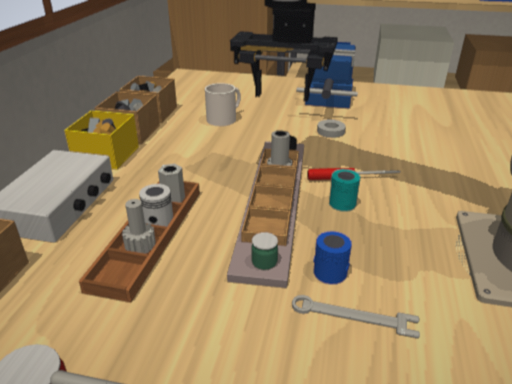

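Pinion (138,230), piston (157,203) and hexnut (171,182) are all upright in the rack. The bushing is left.

Request:
arm_command(moves=[0,0,2,-5.2,0,0,2.5,0,0,0,0,0,0,0,0,0])

```text
time: 22.8
ee_pos: [0.4709, -0.1862, 0.1294]
eef_rot: [0.679, 0.734, -0.001, -0.001]
ft_force: [0.2, -0.5, -0.5]
width: 0.0875
grip_force: 0.0
```

```bash
python3 to.py .4678 -.1933 .054 4
```

```text
shift cm [-0.68 -0.35  7.54] norm 7.6 turn 0.5 pos [ 0.4709 -0.1862  0.1294] yaw 4.5 w 0.08753414931173183 j [-0.65  0.23  1.06  1.93 -0.23  1.11  0.58] t 22.8
```

Request:
arm_command(moves=[-0.6,-0.3,0,0,0,0,0,0,0,0,0,0,0,0,0,0])

```text
time: 23.13
ee_pos: [0.4692, -0.193, 0.1303]
eef_rot: [0.679, 0.734, 0.001, 0.0]
ft_force: [-0.4, 0.6, 0.9]
width: 0.0868
grip_force: 0.0
```

```bash
python3 to.py .4678 -.1933 .054 4
```

```text
shift cm [-0.02 -0.16  7.63] norm 7.6 turn 0.5 pos [ 0.4692 -0.193   0.1303] yaw 4.5 w 0.08679133149553672 j [-0.64  0.23  1.06  1.93 -0.23  1.11  0.59] t 23.1333
```

Request:
arm_command(moves=[0,-0.1,2,0,0,0,2,0,0,0,2,0,0,0,1,0,0,0,0.6,0,0,0,0,0,0,0,0,0])

```text
time: 23.72
ee_pos: [0.4681, -0.1932, 0.0542]
eef_rot: [0.679, 0.734, 0.0, 0.0]
ft_force: [0.3, 0.3, 0.1]
width: 0.0872
grip_force: 0.0
```

```bash
python3 to.py .4678 -.1933 .054 4
```

```text
shift cm [-0.01 -0.03  0.02] norm 0.0 turn 0.5 pos [ 0.4681 -0.1932  0.0542] yaw 4.5 w 0.08717563961343872 j [-0.54  0.37  0.98  1.99 -0.37  0.97  0.7 ] t 23.7167
```

Request:
arm_command(moves=[0,0,0,0,0,0,0,0,0,0,0,0,0,0,0,0,0,0,0,0,0,0,0,0,0,0,0,0,0,0,0,0,0,0,0,0], fingers=20)

```text
time: 24.47
ee_pos: [0.4678, -0.1929, 0.0535]
eef_rot: [0.679, 0.735, 0.0, 0.0]
ft_force: [-1.0, -0.8, -0.8]
width: 0.0368
grip_force: 25.0
```

Request:
arm_command(moves=[0,0,-0.5,0,0,0,-1,0,0,0,-2,0,0,0,-2.5,0,0,0,-2.5,5.2,0,0,-2,0,0,0,0,0,0,0,0,0])

```text
time: 25.13
ee_pos: [0.4682, -0.1928, 0.1593]
eef_rot: [0.711, 0.703, 0.001, 0.0]
ft_force: [0.8, 0.1, -3.6]
width: 0.0372
grip_force: 25.0
```

```bash
python3 to.py .6552 .1885 .16 -0.7
```

```text
shift cm [3.833e+01 1.828e+01 1.000e-02] norm 42.5 turn 0.1 pos [ 0.4682 -0.1928  0.1593] yaw -0.6 w 0.037216009264534895 j [-0.7   0.18  1.12  1.9  -0.18  1.17  0.47] t 25.1333
```

Request:
arm_command(moves=[1.4,0.7,0,0,2.8,1.3,0,0,3.2,1.5,0,0,3.2,1.5,0,0,3.2,1.5,0,0,3.2,1.5,0,0,3.2,1.5,0,0,3.2,1.5,0,0,3.2,1.5,0,0,3.2,1.5,0,0,2.8,1.3,0,0,2,1,0,0])

```text
time: 26.13
ee_pos: [0.6344, 0.1548, 0.156]
eef_rot: [0.71, 0.704, -0.001, -0.001]
ft_force: [0.9, 0.9, -4.0]
width: 0.0365
grip_force: 25.0
```

Request:
arm_command(moves=[0,0,0,0,0,0,0,0,0,0,0,0])

```text
time: 26.38
ee_pos: [0.6341, 0.1498, 0.1571]
eef_rot: [0.712, 0.703, -0.001, -0.0]
ft_force: [-0.2, -0.1, -2.8]
width: 0.0361
grip_force: 25.0
```

```bash
python3 to.py .6552 .1885 .16 -0.7
```

```text
shift cm [ 3.89  2.06 -0.3 ] norm 4.4 turn -0.0 pos [0.6341 0.1498 0.1571] yaw -0.7 w 0.036116931545533845 j [-0.92  0.56  0.88  1.5  -0.44  1.29 -0.  ] t 26.3833
```

Request:
arm_command(moves=[1,0.5,0,0,1.5,0.8,0,0,1.3,0.7,0,0,0,0,0,0,0,0,0,0,0,0,0,0], squeeze=30)

```text
time: 26.88
ee_pos: [0.6551, 0.1879, 0.1584]
eef_rot: [0.712, 0.703, -0.0, 0.0]
ft_force: [0.0, -0.0, -4.4]
width: 0.0366
grip_force: 30.0
```

```bash
python3 to.py .6552 .1885 .0385 -0.7; python3 - <<'E'
from h import *
im=r.camera('side'); cv2.imwrite('pics/s3.png',cv2.resize(im[120:330,60:300,::-1],None,fx=2.6,fy=2.6))
E
```

```text
shift cm [7.000e-02 1.000e-02 1.199e+01] norm 12.0 turn -0.0 pos [0.6551 0.1879 0.1584] yaw -0.7 w 0.03664013568569915 j [-0.91  0.62  0.86  1.41 -0.47  1.32 -0.05] t 26.8833
```

View pics/s3.png

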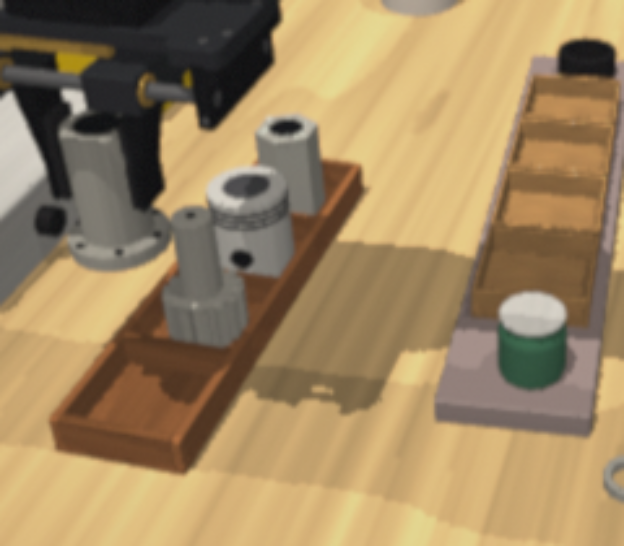

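The bushing hangs upright over the free left-hand cell, with the other three parts standing. Lowering.

Request:
arm_command(moves=[0,0,1.5,0,0,0,2,0,0,0,2,0,0,0,2,0,0,0,1.5,0,0,0,1,0,0,0,0.6,0,0,0,0.3,0,0,0,0,0,0,0,0,0])

```text
time: 27.77
ee_pos: [0.6557, 0.1889, 0.0504]
eef_rot: [0.711, 0.703, 0.001, 0.0]
ft_force: [-0.5, 0.2, -2.9]
width: 0.0367
grip_force: 30.0
```

```bash
python3 to.py .6552 .1885 .0385 -0.7
```

```text
shift cm [-0.05 -0.05  1.19] norm 1.2 turn 0.0 pos [0.6557 0.1889 0.0504] yaw -0.7 w 0.03674948442780214 j [-0.88  0.72  0.79  1.51 -0.54  1.14  0.  ] t 27.7667
```

Request:
arm_command(moves=[0,0,0.3,0,0,0,0.3,0,0,0,0.2,0,0,0,0.1,0,0,0,0.1,0,0,0,0.1,0,0,0,0.05,0,0,0,0,0,0,0,0,0])

```text
time: 28.52
ee_pos: [0.6553, 0.1889, 0.0386]
eef_rot: [0.711, 0.703, 0.0, -0.0]
ft_force: [-4.4, -0.6, 4.6]
width: 0.0371
grip_force: 30.0
```

Request:
arm_command(moves=[0,0,0,0,0,0,0,0,0,0,0,0,0,0,0,0,0,0,0,0,0,0,0,0,0,0,0,0], fingers=100)

```text
time: 29.1
ee_pos: [0.6553, 0.1889, 0.038]
eef_rot: [0.711, 0.703, 0.0, -0.0]
ft_force: [-0.7, -0.1, -0.6]
width: 0.0753
grip_force: 0.0
```

Request:
arm_command(moves=[0,0,-1,0,0,0,-2,0,0,0,-3,0,0,0,-3,0,0,0,-3,0,0,0,-2,0,-2,-2,0,0,-3,-2,0,0,-3,-2,0,0,-3,-2,0,0,-3,-2,0,0,0,0,0,0])

```text
time: 30.1
ee_pos: [0.5506, 0.0427, 0.1788]
eef_rot: [0.714, 0.7, -0.0, -0.001]
ft_force: [0.5, -1.5, 0.6]
width: 0.087
grip_force: 0.0
```

Request:
arm_command(moves=[-3,-2,0,0,-3,-1,0,0,-3,0,0,0,-3,0,0,0,-3,0,0,0,-3,0,0,0,0,0,0,0,0,0,0,0,0,0,0,0])

```text
time: 30.85
ee_pos: [0.5216, -0.1292, 0.1783]
eef_rot: [0.711, 0.703, 0.0, -0.0]
ft_force: [0.7, -0.5, 0.3]
width: 0.0871
grip_force: 0.0
```

```bash
python3 - <<'E'
from h import *
a=r.camera('side')[120:330,60:300]; b=r.camera('top')[85:265,110:410]
a=cv2.resize(a,(400,350)); b=cv2.resize(b,(400,240))
b=cv2.copyMakeBorder(b,0,110,0,0,cv2.BORDER_CONSTANT)
cv2.imwrite('pics/end.png',np.hstack([a,b])[:,:,::-1])
E
```

```text
(no output)
```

View pics/end.png

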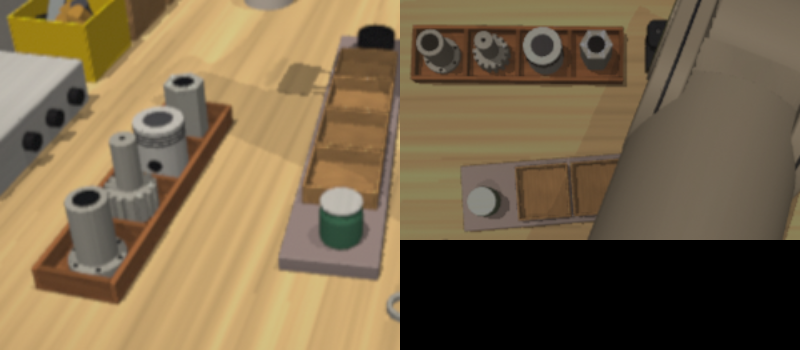

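All four stand upright in the rack. Left to right they are bushing, pinion, piston and hexnut, at top-view composite pixels (432,45), (487,45), (545,45) and (597,45). The arm is clear.

```bash
python3 -c "
from bench import r
print(r.close_job())"
```

```text
the job is handed in; nothing more can be done
None
```

All four parts are upright in the rack in reverse order (left to right: bushing, pinion, piston, hexnut), and I handed the job in at about 31 s with the arm clear; no verdict came back.

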